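# Load the curing unit and hold the curing light on its port

## Robot

A 7-joint arm with a two-finger parallel gripper is mounted at the origin on a cart in front of the work surface, level with it; the furniture and walls round the work are solid. World frame = base frame: x ahead of the robot, y to its left, z up, the work surface at z = 0. Lengths are in mm, angles in rad, forces in N, time in s.
With the tool pointing down it reaches from about 350 to 775 mm from the base axis. Payload 3.1 kg.
Tool frame: the origin (TCP) lies on the front face of the gripper's body, between the roots of the fingers; the fingertips stand 73 mm ahead of it and the grasp point (between the pads) lies 54 mm ahead of it (arm.grasp_offset is the distance from the TCP to the grasp point, in mm); z points along the fingers, y is the line along which they close (so a half turn about z gives the same grasp; the last joint's range is limited). The gripper opens to 85 mm and grips with 20 to 120 N. Pads are 22 mm wide; open, the fingers measure 114 mm over their backs; the gripper's body (76 mm by 85 mm) begins 54 mm behind the grasp point. The pads swing forward as they close: fully open they stand 13 mm farther back than shut.
Start: joints at [1.121, 0.311, 0.014, 1.512, -0.004, 1.319, -0.027], TCP at [218.159, -504.898, 303.904] pointing down, gripper open.
Joint ranges: [-2.7, 2.7], [-0.3, 1.91], [-1.27, 1.3], [0.12, 2.57], [-1.44, 4.58], [0.2, 2.03], [-3.05, 3.05]. Speed limits (rad/s): [2.79, 2.79, 3.14, 3.14, 3.14, 3.14, 3.14].

## Interface

Orientations are given as a unit quaternion [x, y, z, w].
In Python, from plant import get_obs, snapshot, get_calibration, ticket, cut_out, mark_of, arm gives the robot as it stands. The module is installed in compiled form; this text tells all that it offers.
- The arm moves only by the tool step_arm, never from a script. Its argument "rows" is a list of rows, each an object with "delta_pos": the shift along the tool's x, y, z in units of 50 mm (1.0 is 50 mm), a list of three; "angular": the turn, a rotation vector about the tool's x, y, z in degrees, a list of three; "jaw": the opening, from 0 (shut) to 1 (fully open). In form: [{"delta_pos": [tx, ty, tz], "angular": [wx, wy, wz], "jaw": jaw}, ...]. A call has 1 to 8 rows; each row shifts and turns the commanded pose from where the row before left it, along the tool's axes as they then stand; what a row does not reach is not made up. A row lasts 1/10 s, in which the tool goes at most 50 mm and 8.59 degrees, less where a joint would pass 70% of its speed; a pose out of reach is approached as far as the arm can. A call is refused whole if a number of a shift passes 1 or a number of a turn 8.59, either way. A call with a gripper value outside its range is refused whole. The fingers move at their own pace and stop on an object; "force" is the grip in N (left out, the last holds). Time passes only in rows, so rows that do not move let the fingers close. It gives the time, the measured TCP pose, the force, the opening and the grip force at its end, in the units of the state.
- get_obs(): the state, without advancing time (a new reading comes with each control period).
- snapshot(name): name is "scene" or "side" or "wrist"; returns the picture (384x512x3 uint8, red, green, blue); there is no depth.
- get_calibration(name): a dict with "intrinsics" (3x3 intrinsics, pixels), "R" (3x3) and "t" (3): a world point X has camera coordinates R X + t; the wrist camera has in their place "mount" (4x4, takes a point from camera to tool coordinates, whose origin is the TCP and whose axes are the flange's). Camera axes: x right, y down, z forward; pixel columns grow to the right and rows downward; lengths in mm; the calibration is good to about 2 mm. A picture is of the moment at which its call begins: read the wrist's pose just before it. get_calibration takes no time and is no camera call.
- ticket.sign_off(): hands the job in; it is judged then, once.
Trained networks look in the newest picture that a camera, given by its name, has taken for a name from the list of things; names that differ only in an ending like _2 or _b are one class to them, and where a whole thing is asked for, a point or a joint stands for the part that bears it (a point fixed in the world has none). Each returns a list of dicts, best first, with "score" (0 to 1); they miss things now and then, are a little off and sometimes report something else, mostly with a low value. They report only what shows in the picture. A call takes as long as a camera call. They do not tell look-alikes from the thing itself.
- cut_out(camera, query): "region" (384x512 bool, what is visible of it) and "box" ([left, top, right, bottom] as shares, 0 to 1, of the picture: columns of its width, rows of its height, round what is visible of it).
- mark_of(camera, query): "location" ([row, column] as shares, 0 to 1, of the picture: columns of its width, rows of its height: a listed point, or the origin of a listed thing).
The state is a dict: "clock": time; "joints": joint angles; "joint_velocities": joint speeds; "joint_efforts": joint torques, N m; "ee_pos": TCP position; "tcp_rot": TCP orientation; "force": force on the tool from outside, world axes, zero at the start; "wrist_torque": the same for the moment, N m; "opening": finger opening in mm; "gripper_force": force on a finger pad.
Only numpy, scipy, OpenCV 4.12 (cv2) and the standard library are available. Lean on these libraries where they do the work, as an engineer would, in place of code of your own. Each camera call takes 0.05 s, during which the arm holds its last target. There are 200 camera calls.

## Task

Lay the white tooth bridge in the open tray of the curing unit, let go of it and slide the tray fully shut. Then lift the curing light out of its charging stand and hold its tip on the dark spot in the middle of the unit's tilted, sprung port plate, square to the plate, pressing gently so that the plate sinks about half of its 10 mm travel and never to the stop. Finish while still holding the light pressed there; leave the other things on the bench where they are, and do not drop the bridge.

Things in the scene. Friction and masses are not known exactly. Their poses are not given: they have to be found in the camera images.
- bridge: white ceramic tooth bridge of three teeth, about 11 x 28 x 9 mm (x, y, z), 15 g, lying on the bench on either side of the curing unit. Origin at the centre of its underside; its long side runs along its y axis, so grip it across its x (11 mm)
- unit: white curing unit, a box 140 mm deep (x) x 116 mm wide (y) x 54 mm high, fixed to the bench, with a blue-fronted tray in its front (-x) side and a grey round neck (52 mm across) on top that leans 20 degrees to the front. Origin at the centre of its underside; x points from its front to its back, z up. It may be turned up to 0.3 rad. Its front opening is at x = -70 mm, its roof at z = 54 mm
- tray (a joint): how far the tray is pulled out of the unit's front, along the unit's -x, in m: 0 = fully shut (against its stop), 0.09 = fully out; it starts about 0.08 out, so that its whole inside stands in front of the unit. It slides with about 1.2 N of friction and stays where it is left
- tray_floor (a point): centre of the tray's inner floor (11 mm above the bench; axes as the unit's). Inside, the tray is 70 mm (x) x 92 mm (y) with walls 3 mm thick that rise 13 mm above this floor
- tray_front (a point): centre of the outer face of the tray's blue front panel, 30 mm above the bench; the panel is 114 mm wide (y), reaches from 10 to 49 mm above the bench, is flat without a handle, and is pushed along the unit's +x to shut the tray
- port (a joint): how far the port plate is pressed in along its own axis, in m: 0 = untouched, 0.010 = at its stop. A spring resists with 1.6 N at first and 0.4 N more for every mm (3.6 N at 5 mm, 5.6 N at the stop)
- port_mark (a point): centre of the top face of the port plate, a flat white disc of 40 mm diameter on the neck, marked by a black spot (13 mm) in a red ring (21 mm). Its z axis stands square out of the plate, up and 20 degrees toward the unit's front (-x of the unit). It lies about 104 mm above the bench, 1.5 mm in front of the unit's origin, and moves with the plate
- stand: grey charging stand, a block 74 x 74 x 60 mm high, fixed to the bench on the other side of the unit from the bridge, with an upright hole of 18 mm in the middle of its top. Origin at the centre of its underside
- light: pen-shaped white curing light, 131 mm long, 90 g, standing tip down in the stand. Origin at the middle of its tip face, z along its axis from the tip to the other end. Nose 14 mm in diameter (12 mm at the tip face) for the first 45 mm, then a flange of 32 mm (z = 45 to 51 mm) that rests on the stand's top, then the round grip, 22 mm in diameter from z = 56 to 126 mm. As it stands its tip is 15 mm above the bench and its top end 146 mm; it must rise 45 mm to leave the hole
- light_tip (a point): middle of the flat tip face of the curing light (12 mm across); same axes as the light
- light_grip (a point): point on the axis of the light's round grip (22 mm in diameter), 92 mm from the tip face, where it is best held
- tape_roll: bystander: roll of yellow tape, 48 mm across, 12 mm high, loose; leave it alone
- mixing_bowl: bystander: small green bowl, 67 mm across, 37 mm high, loose; leave it alone
- marker: bystander: black and red marker pen, 133 mm long, loose; leave it alone
Mind the look-alikes: they are no part of the job. Of the things that look like the unit, the larger one is meant. Of the things that look like the light, the smaller one is meant.

How it is judged:
By the outcome, as a careful person would: the job done as asked, in the order asked, and still so for the second after the job is handed in, while the arm keeps its last pose, push and grip.
It also fails if it takes over 64 s, if anything falls off the work surface, if the arm or the gripper's body presses on something with over 40 N, if the wrist force passes 120 N, or if a joint passes its speed limit or range.

## Working session

There is one attempt and no reset: what is moved stays moved. The work goes in short steps, Python scripts to look and compute and a tool call to move; the robot and the scene stay as the last step left them, time stands still between calls to the robot, and variables do not carry over. Pictures are saved under pics/ and viewed, at most 12 in all, crops included, and the job is handed in when it is done.

Besides the shell and the picture viewer there is one more tool, called as a command line: name --argument value ..., lists and objects as JSON in quotes. step_arm: Moves the arm, as the interface text tells. Its arguments: {"type":"object","properties":{"rows":{"type":"array","items":{"type":"object","properties":{"delta_pos":{"type":"array","items":{"type":"number"}},"angular":{"type":"array","items":{"type":"number"}},"jaw":{"type":"number"}}}},"force":{"type":"number"}},"required":["rows"]}

```bash
mkdir -p pics; ls; cat > h.py <<'E'
import numpy as np, cv2
from scipy.spatial.transform import Rotation as R
from plant import get_obs, snapshot, get_calibration, ticket, cut_out, mark_of, arm
def save(n,im): cv2.imwrite('pics/'+n+'.png',im[:,:,::-1])
def cam(name,obs=None):
    c=get_calibration(name);K=np.array(c['intrinsics'])
    if 'mount' in c:
        o=obs or get_obs();T=np.eye(4);T[:3,:3]=R.from_quat(o['tcp_rot']).as_matrix();T[:3,3]=o['ee_pos']
        M=np.linalg.inv(T@np.array(c['mount']));return K,M[:3,:3],M[:3,3]
    return K,np.array(c['R']),np.array(c['t'])
def ray(c,uv):
    K,r,t=c;d=r.T@np.linalg.inv(K)@np.array([uv[0],uv[1],1]);return -r.T@t,d
def onz(c,uv,z):
    o,d=ray(c,uv);return o+d*(z-o[2])/d[2]
def proj(c,X):
    K,r,t=c;p=K@(r@np.array(X)+t);return p[:2]/p[2]
def uv(loc): return np.array([loc[1]*512,loc[0]*384])
def tri(rays):
    A=0;b=0
    for o,d in rays:
        d=d/np.linalg.norm(d);P=np.eye(3)-np.outer(d,d);A=A+P;b=b+P@o
    return np.linalg.solve(A,b)
E
python3 - <<'E'
from h import *
np.set_printoptions(precision=1,suppress=True)
o=get_obs();print(o['ee_pos'],o['tcp_rot'],o['clock'],o['opening'])
ims=[]
for n in('scene','side'):
    im=snapshot(n);ims.append(im);save(n,im);c=cam(n);print(n,'cam at',-c[1].T@c[2])
    for q,z in(('bridge',0),('unit',0),('tray_floor',11),('tray_front',30),('port_mark',104),('stand',0),('light_grip',107),('light_tip',15),('light',15),('tape_roll',0),('mixing_bowl',0),('marker',0)):
        for m in mark_of(n,q)[:3]:
            p=uv(m['location']);print(q,round(m['score'],2),p,onz(c,p,z))
cv2.imwrite('pics/both.png',np.vstack(ims)[:,:,::-1])
E
```

```text
pics
[ 217.9 -504.4  302.8] [ 1.   0.2 -0.  -0. ] 0.0 85.17498872475953
scene cam at [-289.4  461.9  608.3]
bridge 0.47 [161.7 267.8] [491.5 297.8   0. ]
unit 0.79 [325.1 227.4] [ 466.7 -131.8    0. ]
unit 0.78 [254.  216.8] [596.5  12.1   0. ]
tray_floor 0.96 [266.7 231.8] [501.7  23.9  11. ]
tray_floor 0.88 [333.4 230.4] [ 432.1 -132.    11. ]
tray_front 0.93 [277.9 237.7] [442.1  25.8  30. ]
tray_front 0.55 [335.6 233.6] [ 395.1 -109.5   30. ]
tray_front 0.23 [254.2 217.7] [548.7  35.7  30. ]
port_mark 0.51 [328.6 204.3] [417.8 -96.6 104. ]
port_mark 0.47 [248.9 184.4] [594.1  28.9 104. ]
stand 0.96 [359.8 210.4] [ 496.4 -270.8    0. ]
stand 0.33 [370.2 181.2] [ 627.6 -419.1   -0. ]
light_grip 0.86 [390.4 188.9] [ 409.4 -282.   107. ]
light_grip 0.67 [370.5 178.9] [ 476.7 -273.9  107. ]
light_tip 0.87 [363.1 211.9] [ 466.6 -255.8   15. ]
light_tip 0.71 [385.  232.9] [ 360.1 -238.5   15. ]
light_tip 0.38 [119.5 226.8] [681.2 350.6  15. ]
light 0.49 [366.  204.8] [ 493.9 -288.5   15. ]
tape_roll 0.75 [325.6 183.3] [ 677.9 -281.4    0. ]
tape_roll 0.5 [169.3 217. ] [696.3 218.2   0. 
[... 470 characters left out ...]

tray_front 0.38 [191.  195.7] [ 397.1 -117.4   30. ]
tray_front 0.24 [249.1 196.7] [510.1  14.1  30. ]
port_mark 0.57 [195.8 202.4] [ 462.5 -134.4  104. ]
port_mark 0.44 [272.2 205.7] [603.8  20.6 104. ]
stand 0.76 [165.4 251. ] [ 481.9 -270.5    0. ]
light_grip 0.75 [158.3 238.2] [ 488.  -271.3  107. ]
light_grip 0.6 [141.5 198.4] [ 359.  -242.8  107. ]
light_grip 0.25 [313.3 148.4] [538. 238. 107.]
light_tip 0.8 [151.6 218.6] [ 378.5 -247.2   15. ]
light 0.96 [148.8 217.6] [ 370.5 -251.8   15. ]
light 0.47 [164.4 247.7] [ 478.6 -268.1   15. ]
tape_roll 0.69 [344.4 206.8] [708.  224.7   0. ]
mixing_bowl 0.86 [371.8 184.1] [706.8 348.3   0. ]
marker 0.73 [199.  304.5] [ 665.6 -284.6    0. ]
```

```bash
python3 -c "
import cv2
for n in('scene','side'):
    cv2.imwrite('pics/%s_b.png'%n,cv2.resize(cv2.imread('pics/%s.png'%n),(800,600),interpolation=cv2.INTER_CUBIC))"
```

```text
(no output)
```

View pics/scene_b.png

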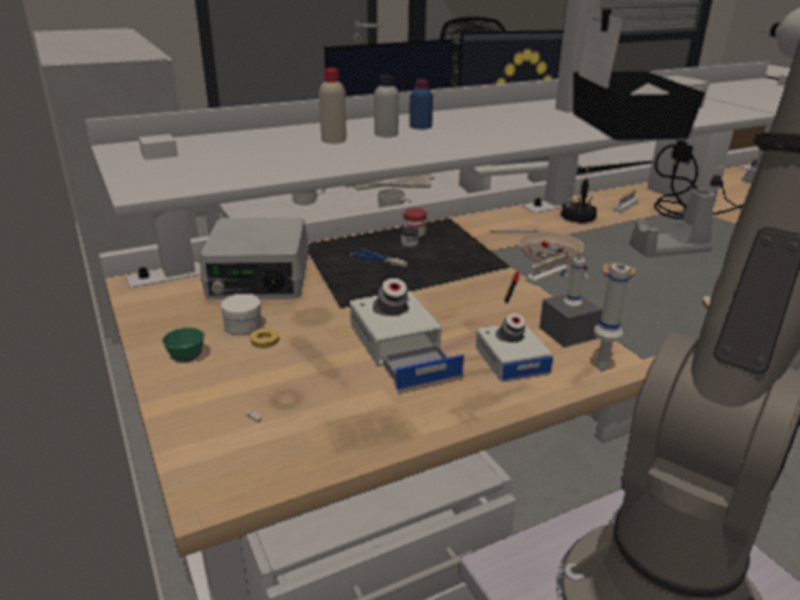

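View pics/side_b.png

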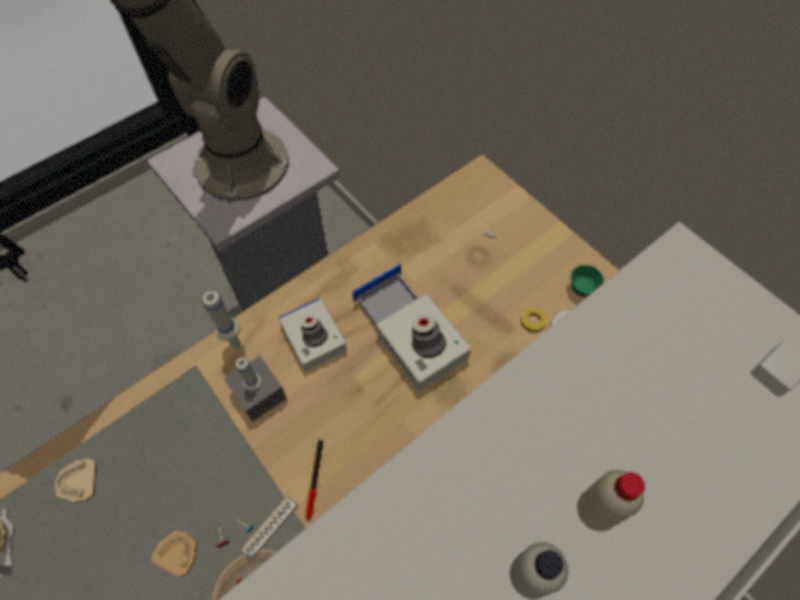

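In the scene picture, the unit candidates are at (254,217) with its tray open and (325,227), smaller and shut. I take the first, the larger one. The light candidates are the one in the stand at (371,180) and a taller one in its own holder at (390,190). I take the smaller one, in the grey stand. I'll confirm both in one crop.

```bash
python3 - <<'E'
from h import *
np.set_printoptions(precision=3,suppress=True)
im=cv2.imread('pics/scene.png')[150:260,210:430];cv2.imwrite('pics/crop1.png',cv2.resize(im,(800,400),interpolation=cv2.INTER_CUBIC))
o=get_obs();print(R.from_quat(o['tcp_rot']).as_matrix(),arm.grasp_offset,[a for a in dir(arm) if a[0]!='_'])
c=get_calibration('wrist');print(c['intrinsics'],c['mount'])
E
```

```text
[[ 0.918  0.397 -0.   ]
 [ 0.397 -0.918 -0.   ]
 [-0.     0.    -1.   ]] 53.900000000000006 ['MotionError', 'grasp_offset']
[[342.277   0.    250.51 ]
 [  0.    342.277 192.099]
 [  0.      0.      1.   ]] [[ -0.     -0.947  -0.321  83.056]
 [  1.      0.     -0.001  -0.131]
 [  0.001  -0.321   0.947 -69.864]
 [  0.      0.      0.      1.   ]]
```

View pics/crop1.png

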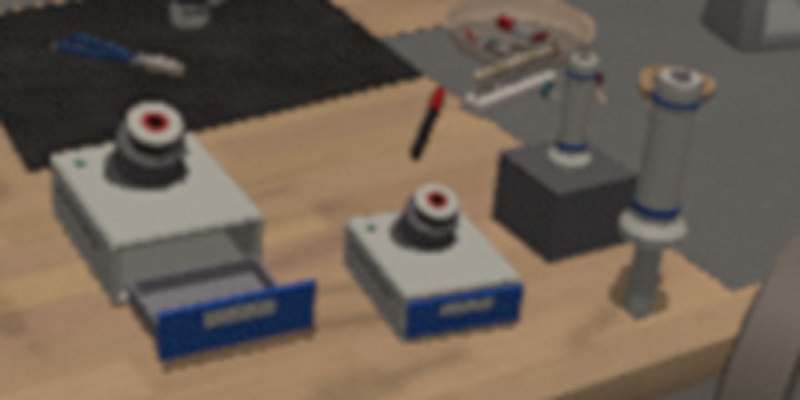

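The crop confirms it. The larger unit is on the left with its tray open. The smaller light stands in the grey block, and the taller look-alike is to its right. Next I square the wrist and move over the stand.

step_arm --rows '[{"delta_pos": [0,0,0],"angular": [0,0,7.8],"jaw": 1},{"delta_pos": [0,0,0],"angular": [0,0,7.8],"jaw": 1},{"delta_pos": [0,0,0],"angular": [0,0,7.8],"jaw": 1},{"delta_pos": [0,0,-0.6],"angular": [0,0,0],"jaw": 1}]'

```text
clock: 1.7
ee_pos: [217.3, -502.8, 329.9]
tcp_rot: [1.0, -0.001, -0.002, -0.005]
force: [-1.2, 0.4, -0.0]
opening: 85.4
gripper_force: 0.0
```

step_arm --rows '[{"delta_pos": [0.5,-0.7,0],"angular": [0,0,0],"jaw": 1},{"delta_pos": [0.5,-0.7,0],"angular": [0,0,0],"jaw": 1},{"delta_pos": [0.5,-0.7,0],"angular": [0,0,0],"jaw": 1},{"delta_pos": [0.5,-0.7,0],"angular": [0,0,0],"jaw": 1},{"delta_pos": [0.5,-0.7,0],"angular": [0,0,0],"jaw": 1},{"delta_pos": [0.5,-0.7,0],"angular": [0,0,0],"jaw": 1},{"delta_pos": [0.5,-0.7,0],"angular": [0,0,0],"jaw": 1},{"delta_pos": [0,0,0],"angular": [0,0,0],"jaw": 1}]'

```text
clock: 2.5
ee_pos: [397.7, -252.9, 334.2]
tcp_rot: [1.0, 0.007, 0.002, -0.002]
force: [-0.0, 0.1, 0.3]
opening: 85.3
gripper_force: 0.0
```

```bash
cat > look.py <<'E'
import sys
from h import *
np.set_printoptions(precision=1,suppress=True)
Z=dict(bridge=0,unit=0,tray_floor=11,tray_front=30,port_mark=104,stand=0,light_grip=107,light=15,light_tip=15)
n=sys.argv[1];o=get_obs();c=cam('wrist',o);im=snapshot('wrist');save(n,im)
cv2.imwrite('pics/%s_b.png'%n,cv2.resize(im[:,:,::-1],(800,600)))
print(o['clock'],o['ee_pos'],o['tcp_rot'],o['joints'],o['force'])
for q in sys.argv[2:]:
    for m in mark_of('wrist',q)[:3]:
        p=uv(m['location']);print(q,round(m['score'],2),p,onz(c,p,Z[q]))
E
python3 look.py w1 stand light_grip light port_mark
```

```text
2.5 [ 397.7 -252.9  334.2] [ 1.  0.  0. -0.] [ 0.7  0.1 -0.1  1.7  0.   1.3 -1. ] [-0.   0.1  0.3]
stand 0.66 [270.8  71.9] [ 486.2 -272.3    0. ]
light_grip 0.62 [278.4  71.5] [ 485.1 -273.1  107. ]
light_grip 0.62 [248.8 207.1] [ 365.8 -250.2  107. ]
light 0.88 [270.4  71. ] [ 486.9 -271.1   15. ]
light 0.35 [277.7  72.6] [ 485.4 -279.    15. ]
port_mark 0.56 [120.8 103.3] [ 457.8 -139.9  104. ]
port_mark 0.27 [271.3  71.4] [ 485.1 -267.5  104. ]
```

step_arm --rows '[{"delta_pos": [0.2,-0.9,0],"angular": [0,0,0],"jaw": 1},{"delta_pos": [0.2,-0.9,0],"angular": [0,0,0],"jaw": 1},{"delta_pos": [0.2,-0.9,0],"angular": [0,0,0],"jaw": 1},{"delta_pos": [0.2,-0.9,0],"angular": [0,0,0],"jaw": 1},{"delta_pos": [0.2,-0.9,0],"angular": [0,0,0],"jaw": 1},{"delta_pos": [0.2,-0.9,0],"angular": [0,0,0],"jaw": 1},{"delta_pos": [0,0,0],"angular": [0,0,0],"jaw": 1}]'

```text
clock: 3.45
ee_pos: [453.9, 16.6, 334.3]
tcp_rot: [1.0, 0.005, 0.001, -0.002]
force: [-0.1, 0.4, 0.6]
opening: 85.2
gripper_force: 0.0
```

```bash
python3 look.py w2 unit tray_floor tray_front port_mark
```

```text
3.45 [453.9  16.6 334.3] [ 1.  0.  0. -0.] [ 0.3  0.1 -0.4  1.7  0.   1.3 -1.7] [-0.1  0.4  0.6]
unit 0.7 [377.1 147.3] [ 458.2 -131.8    0. ]
unit 0.62 [253.8  12.6] [600.8  16.9   0. ]
tray_floor 0.88 [245.  119.2] [490.9  25.5  11. ]
tray_front 0.86 [367.8 200.1] [ 402.1 -118.    30. ]
tray_front 0.82 [235.8 163.9] [443.5  35.2  30. ]
port_mark 0.75 [400.4 163. ] [ 464.4 -116.2  104. ]
port_mark 0.43 [236.5 160.7] [464.9  31.  104. ]
```

View pics/w2_b.png

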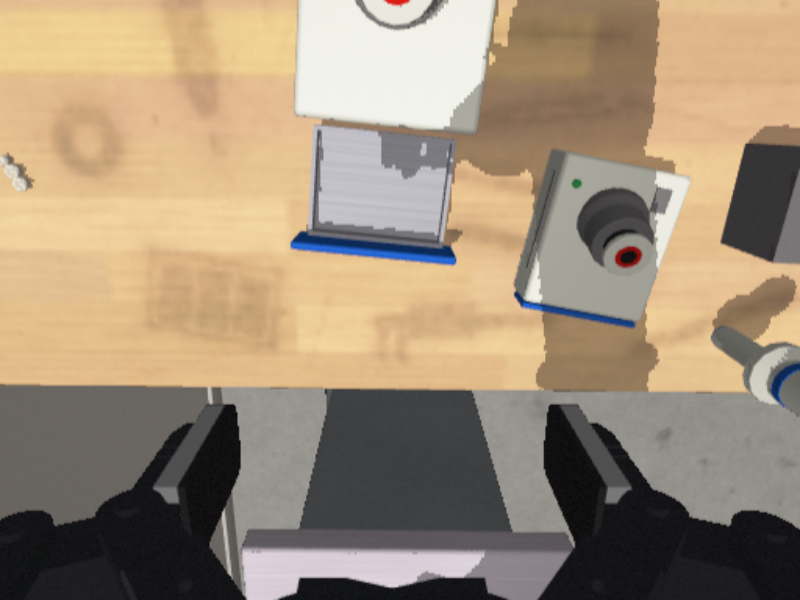

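The wrist view shows the open tray at about (380,185) of 800x600. The blue panel runs from (292,240) to (456,256) and the roof's front edge from (296,115) to (477,132). The bridge is at (15,172). I compute the unit's yaw and the bridge's pose, then move over the bridge.

```bash
python3 - <<'E'
from h import *
np.set_printoptions(precision=3,suppress=True)
c=cam('wrist');s=.64
f=lambda u,v,z:onz(c,(u*s,v*s),z)
a,b=f(296,116,54),f(477,132,54);print('roof',a,b,(a+b)/2,np.linalg.norm(a-b),np.arctan2(*(a-b)[:2])*-1)
a,b=f(292,236,49),f(455,253,49);print('panel',a,b,(a+b)/2,np.linalg.norm(a-b),np.arctan2(*(a-b)[:2])*-1)
a,b=f(5,158,7),f(22,188,7);print('bridge',(a+b)/2,np.linalg.norm(a-b),np.arctan2((a-b)[1],(a-b)[0]))
E
```

```text
roof [538.028  66.342  54.   ] [527.985 -45.948  54.   ] [533.006  10.197  54.   ] 112.73899097039265 -0.08920343693696843
panel [461.752  74.677  49.   ] [449.43  -35.373  49.   ] [455.591  19.652  49.   ] 110.73757043951821 -0.11150040788570949
bridge [500.222 281.422   7.   ] 22.527289332974263 0.33338505058097034
```

step_arm --rows '[{"delta_pos": [0,-0.9,0.2],"angular": [0,0,0],"jaw": 1},{"delta_pos": [0,-0.9,0.2],"angular": [0,0,0],"jaw": 1},{"delta_pos": [0,-0.9,0.2],"angular": [0,0,0],"jaw": 1},{"delta_pos": [0,-0.9,0.2],"angular": [0,0,0],"jaw": 1},{"delta_pos": [0,-0.9,0.4],"angular": [0,0,0],"jaw": 1},{"delta_pos": [0,-0.9,0.4],"angular": [0,0,0],"jaw": 1},{"delta_pos": [0,0,0.4],"angular": [0,0,0],"jaw": 1},{"delta_pos": [0,0,0],"angular": [0,0,0],"jaw": 1}]'

```text
clock: 4.5
ee_pos: [452.6, 278.3, 230.7]
tcp_rot: [1.0, -0.0, -0.003, 0.002]
force: [-0.8, -1.6, -0.5]
opening: 85.7
gripper_force: 0.0
```

```bash
python3 look.py w3 bridge; python3 - <<'E'
from h import *
np.set_printoptions(precision=3,suppress=True)
c=cam('wrist')
for m in cut_out('wrist','bridge')[:2]:
    ys,xs=np.where(m['region']);P=np.array([onz(c,p,5)[:2] for p in zip(xs,ys)])
    r=cv2.minAreaRect(P.astype(np.float32));d=np.linalg.svd(P-P.mean(0),full_matrices=False)[2][0]
    print(m['score'],len(xs),P.mean(0),r,'long axis yaw',np.degrees(np.arctan2(d[1],d[0])))
E
```

```text
4.5 [452.6 278.3 230.7] [ 1. -0. -0.  0.] [-0.2  0.4 -0.6  1.7  0.2  1.2 -2.3] [-0.8 -1.6 -0.5]
bridge 0.87 [230.6 121.4] [496.9 295.1   0. ]
0.66 269 [501.021 296.843] ((500.8284606933594, 296.4046325683594), (25.35538673400879, 9.526863098144531), 26.60161590576172) long axis yaw -152.9935904971949
```

step_arm --rows '[{"delta_pos": [0.31,-0.12,0.4],"angular": [0,0,0],"jaw": 1},{"delta_pos": [0.31,-0.12,0.4],"angular": [0,0,0],"jaw": 1},{"delta_pos": [0.31,-0.12,0.4],"angular": [0,0,0],"jaw": 0.7},{"delta_pos": [0,0,0.3],"angular": [0,0,-6.75],"jaw": 0.4},{"delta_pos": [0,0,0.3],"angular": [0,0,-6.75],"jaw": 0.4},{"delta_pos": [0,0,0.3],"angular": [0,0,-6.75],"jaw": 0.4},{"delta_pos": [0,0,0.3],"angular": [0,0,-6.75],"jaw": 0.4},{"delta_pos": [0,0,0],"angular": [0,0,0],"jaw": 0.4}]'

```text
clock: 5.45
ee_pos: [500.9, 295.0, 113.1]
tcp_rot: [0.973, 0.231, -0.001, 0.001]
force: [-0.2, -0.8, 0.2]
opening: 34.2
gripper_force: 0.0
```

```bash
python3 look.py w4 bridge; python3 - <<'E'
from h import *
np.set_printoptions(precision=3,suppress=True)
o=get_obs();c=cam('wrist',o);Rt=R.from_quat(o['tcp_rot']).as_matrix()
for m in cut_out('wrist','bridge')[:2]:
    ys,xs=np.where(m['region']);P=np.array([onz(c,p,5)[:2] for p in zip(xs,ys)])
    d=np.linalg.svd(P-P.mean(0),full_matrices=False)[2][0]
    print(m['score'],len(xs),P.mean(0),'long axis yaw',np.degrees(np.arctan2(d[1],d[0])),'tool delta',Rt.T@(np.r_[P.mean(0),0]-o['ee_pos']),'tool yaw',np.degrees(np.arctan2(Rt[1,0],Rt[0,0])),o['opening'])
E
```

```text
5.45 [500.9 295.  113.1] [ 1.   0.2 -0.   0. ] [-0.1  0.6 -0.6  1.6  0.4  1.  -2. ] [-0.2 -0.8  0.2]
bridge 0.73 [248.4 229.6] [498.1 295.2   0. ]
0.88 649 [497.265 297.997] long axis yaw -151.93874666587632 tool delta [ -3.434  -3.13  115.019] tool yaw 26.661686293570487 34.10217337171833
```

View pics/w4_b.png

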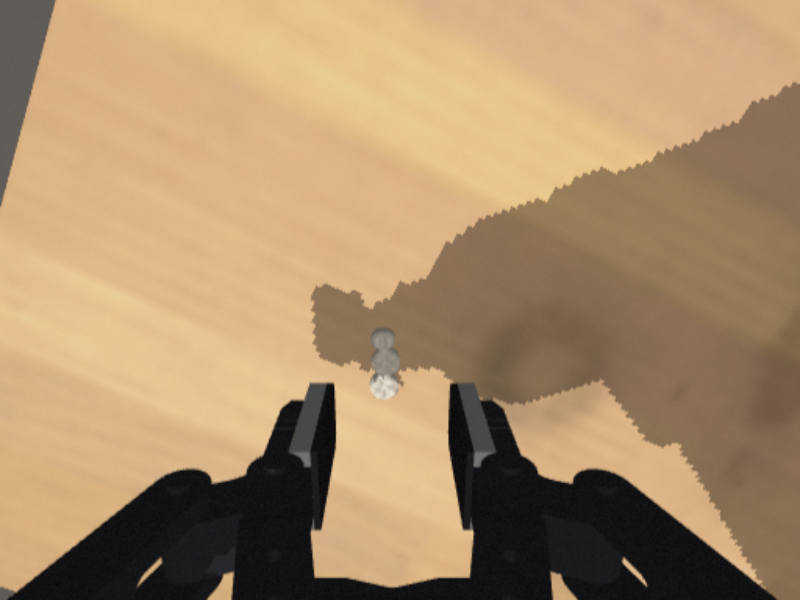

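The bridge is at (384,362), between the fingers and aligned with the pads. I go down and grip.

step_arm --rows '[{"delta_pos": [-0.05,-0.04,0.3],"angular": [0,0,0],"jaw": 0.4},{"delta_pos": [0,0,0.3],"angular": [0,0,0],"jaw": 0.3},{"delta_pos": [0,0,0.12],"angular": [0,0,0],"jaw": 0.3},{"delta_pos": [0,0,0],"angular": [0,0,0],"jaw": 0.3}]' --force 25

```text
clock: 6.0
ee_pos: [496.6, 297.9, 76.9]
tcp_rot: [0.973, 0.233, -0.001, 0.001]
force: [-0.1, -0.7, 0.3]
opening: 25.7
gripper_force: 0.0
```

step_arm --rows '[{"delta_pos": [0,0,0],"angular": [0,0,0],"jaw": 0},{"delta_pos": [0,0,0],"angular": [0,0,0],"jaw": 0},{"delta_pos": [0,0,0],"angular": [0,0,0],"jaw": 0},{"delta_pos": [0,0,0],"angular": [0,0,0],"jaw": 0}]'

```text
clock: 6.4
ee_pos: [497.2, 298.8, 78.3]
tcp_rot: [0.972, 0.233, 0.0, -0.0]
force: [0.5, 0.8, 0.0]
opening: 8.8
gripper_force: 24.4
```

step_arm --rows '[{"delta_pos": [0,0,-0.5],"angular": [0,0,0],"jaw": 0},{"delta_pos": [0,0,-0.8],"angular": [0,0,0],"jaw": 0},{"delta_pos": [0,0,-0.7],"angular": [0,0,0],"jaw": 0}]'

```text
clock: 6.7
ee_pos: [496.8, 298.6, 179.2]
tcp_rot: [0.972, 0.233, -0.0, -0.0]
force: [1.0, 0.2, -0.8]
opening: 8.6
gripper_force: 24.4
```

step_arm --rows '[{"delta_pos": [-0.376,0.694,0],"angular": [0,0,0],"jaw": 0},{"delta_pos": [-0.376,0.694,0],"angular": [0,0,0],"jaw": 0},{"delta_pos": [-0.376,0.694,0],"angular": [0,0,0],"jaw": 0},{"delta_pos": [-0.376,0.694,0],"angular": [0,0,0],"jaw": 0},{"delta_pos": [-0.376,0.694,0],"angular": [0,0,0],"jaw": 0},{"delta_pos": [-0.376,0.694,0],"angular": [0,0,0],"jaw": 0},{"delta_pos": [-0.376,0.694,0],"angular": [0,0,0],"jaw": 0},{"delta_pos": [0,0,0],"angular": [0,0,0],"jaw": 0}]'

```text
clock: 7.5
ee_pos: [489.8, 14.4, 177.5]
tcp_rot: [0.974, 0.228, -0.001, 0.003]
force: [0.6, -0.1, 0.1]
opening: 8.7
gripper_force: 24.4
```

```bash
python3 look.py w5 tray_floor tray_front bridge port_mark unit; python3 -c "
from h import *
o=get_obs();print(o['opening'],o['gripper_force'])"
```

```text
7.5 [489.8  14.4 177.5] [ 1.   0.2 -0.   0. ] [ 0.4  0.4 -0.6  1.8  0.3  1.  -1.4] [ 0.6 -0.1  0.1]
tray_floor 0.67 [239.9 184.9] [493.6  24.5  11. ]
bridge 0.79 [251.9 258.5] [437.7 -12.9   0. ]
port_mark 0.83 [373.2  24. ] [601.3  17.8 104. ]
port_mark 0.42 [428.7 369.5] [ 472.4 -101.2  104. ]
unit 0.89 [387.8 294. ] [ 458.2 -131.9    0. ]
unit 0.76 [321.2  43.8] [602.9  17.6   0. ]
unit 0.17 [249.6 256. ] [439.  -10.2   0. ]
8.523788123132602 24.39667135477066
```

View pics/w5_b.png

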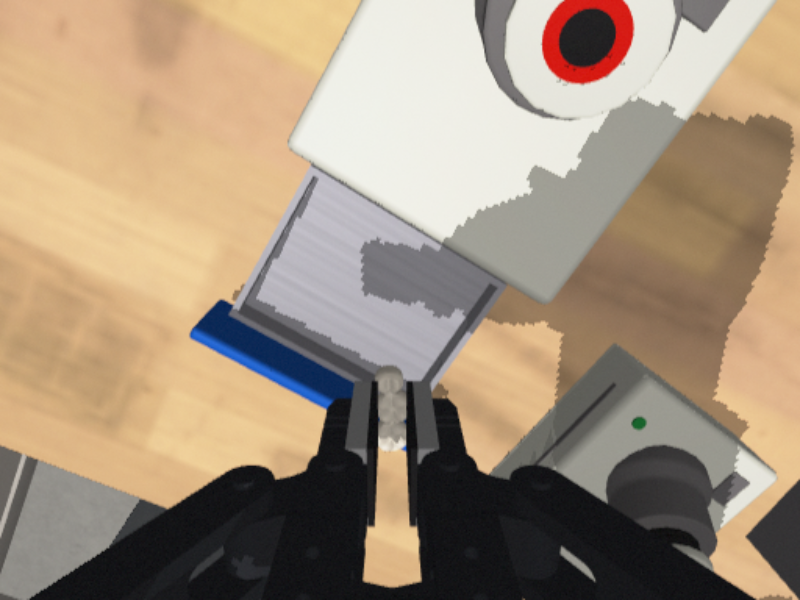

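The tray's inside is at about (370,270), with the bridge in the fingers at (392,405), and the true port mark is at (588,36). I shift a little, lower into the tray and release.

```bash
python3 - <<'E'
from h import *
np.set_printoptions(precision=3,suppress=True)
c=cam('wrist');s=.64
f=lambda u,v,z:onz(c,(u*s,v*s),z)
a,b=f(290,148,54),f(548,302,54);l=f(365,0,54);r=f(782,0,54)
print('roof front',a,b,(a+b)/2,np.linalg.norm(a-b),'yaw',-np.arctan2(*(a-b)[:2]))
print('left/right edge yaw',[np.arctan2(*(q-p)[1::-1]) for p,q in((a,l),(b,r))])
m=f(588,38,104);print('mark',m)
a=f(220,300,49);print('panel left top',a)
E
```

```text
roof front [538.848  89.78   54.   ] [531.831 -21.061  54.   ] [535.34   34.359  54.   ] 111.06267024686491 yaw -0.06322361210968669
left/right edge yaw [np.float64(-0.05720686111680347), np.float64(-0.09468207319393981)]
mark [602.066  28.42  104.   ]
panel left top [472.864  91.846  49.   ]
```

step_arm --rows '[{"delta_pos": [0.16,-0.15,0.4],"angular": [0,0,0],"jaw": 0},{"delta_pos": [0,0,0.6],"angular": [0,0,0],"jaw": 0},{"delta_pos": [0,0,0.5],"angular": [0,0,0],"jaw": 0},{"delta_pos": [0,0,0.15],"angular": [0,0,0],"jaw": 0},{"delta_pos": [0,0,0.07],"angular": [0,0,0],"jaw": 0},{"delta_pos": [0,0,0],"angular": [0,0,0],"jaw": 0}]'

```text
clock: 8.4
ee_pos: [494.0, 33.4, 92.4]
tcp_rot: [0.972, 0.234, 0.0, -0.0]
force: [1.1, -0.5, 0.9]
opening: 8.3
gripper_force: 24.4
```

step_arm --rows '[{"delta_pos": [0,0,0.04],"angular": [0,0,0],"jaw": 0},{"delta_pos": [0,0,0],"angular": [0,0,0],"jaw": 0},{"delta_pos": [0,0,0],"angular": [0,0,0],"jaw": 0}]'

```text
clock: 8.7
ee_pos: [494.0, 32.7, 90.6]
tcp_rot: [0.972, 0.233, 0.001, 0.0]
force: [-0.2, 0.5, 0.1]
opening: 8.4
gripper_force: 24.4
```

```bash
python3 -c "
from h import *
o=get_obs();print(o['ee_pos'],o['force'],o['joints'])"
```

```text
[494.03750046  32.67762131  90.57237804] [-0.22853675  0.52054066  0.08730933] [ 0.34708539  0.50533348 -0.57732198  1.90618303  0.3653328   0.83396994
 -1.522448  ]
```

step_arm --rows '[{"delta_pos": [0,0,0.02],"angular": [0,0,0],"jaw": 0},{"delta_pos": [0,0,0.02],"angular": [0,0,0],"jaw": 0},{"delta_pos": [0,0,0],"angular": [0,0,0],"jaw": 0.15},{"delta_pos": [0,0,0],"angular": [0,0,0],"jaw": 0.2},{"delta_pos": [0,0,0],"angular": [0,0,0],"jaw": 0.3},{"delta_pos": [0,0,0],"angular": [0,0,0],"jaw": 0.3}]'

```text
clock: 9.3
ee_pos: [493.3, 32.7, 87.7]
tcp_rot: [0.972, 0.233, -0.0, -0.0]
force: [0.5, -0.2, 0.0]
opening: 25.4
gripper_force: 0.0
```

step_arm --rows '[{"delta_pos": [0,0,-0.4],"angular": [0,0,0],"jaw": 0.3},{"delta_pos": [0,0,-0.9],"angular": [0,0,0],"jaw": 0.3},{"delta_pos": [-0.6,0,-0.5],"angular": [0,0,0],"jaw": 0.1},{"delta_pos": [-0.8,0,0],"angular": [0,0,0],"jaw": 0},{"delta_pos": [-0.6,0,0],"angular": [0,0,0],"jaw": 0},{"delta_pos": [0,0,0],"angular": [0,0,0],"jaw": 0},{"delta_pos": [0,0,0],"angular": [0,0,0],"jaw": 0}]'

```text
clock: 10.0
ee_pos: [404.4, -12.9, 178.0]
tcp_rot: [0.973, 0.233, 0.0, 0.0]
force: [0.6, 0.3, -0.7]
opening: -0.0
gripper_force: 0.0
```

```bash
python3 look.py w6 bridge tray_floor tray_front port_mark unit
```

```text
10.0 [404.4 -12.9 178. ] [1.  0.2 0.  0. ] [ 0.6  0.2 -0.7  2.   0.2  0.9 -1.3] [ 0.6  0.3 -0.7]
bridge 0.78 [250.9  48.1] [494.4  32.7   0. ]
tray_floor 0.98 [260.4  55.5] [492.5  24.9  11. ]
tray_front 0.7 [218.1 118.2] [447.   31.7  30. ]
tray_front 0.69 [378.1 265.8] [ 404.1 -116.5   30. ]
port_mark 0.58 [482.5 250.1] [ 458.6 -107.6  104. ]
unit 0.77 [416.2 197.2] [ 457.5 -128.5    0. ]
```

View pics/w6_b.png

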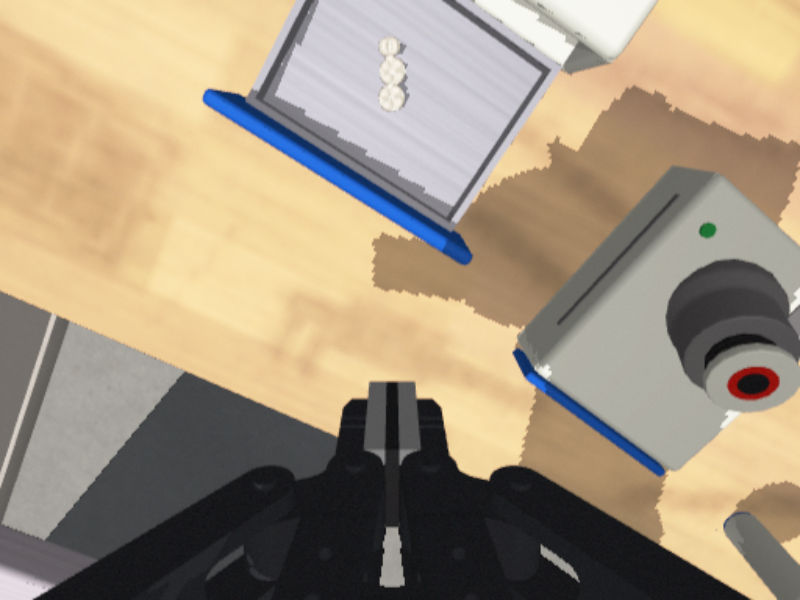

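The bridge lies upright in the tray at (392,75). I align the shut fingers with the unit's axis in front of the panel and go down to pushing height.

step_arm --rows '[{"delta_pos": [0.63,-0.71,0],"angular": [0,0,0],"jaw": 0},{"delta_pos": [0,0,0],"angular": [0,0,7.85],"jaw": 0},{"delta_pos": [0,0,0],"angular": [0,0,7.85],"jaw": 0},{"delta_pos": [0,0,0.5],"angular": [0,0,7.85],"jaw": 0},{"delta_pos": [0,0,0.5],"angular": [0,0,7.85],"jaw": 0},{"delta_pos": [0,0,0.5],"angular": [0,0,0],"jaw": 0},{"delta_pos": [0,0,0],"angular": [0,0,0],"jaw": 0}]'

```text
clock: 11.0
ee_pos: [414.1, 33.5, 100.3]
tcp_rot: [0.999, -0.038, -0.004, -0.0]
force: [0.3, 0.1, 0.4]
opening: 0.0
gripper_force: 0.0
```

```bash
python3 -c "
from h import *
np.set_printoptions(precision=3,suppress=True)
o=get_obs();m=R.from_quat(o['tcp_rot']).as_matrix();print(o['ee_pos'],o['force'],m,o['joints'])"
```

```text
[414.078  33.484 100.258] [0.278 0.079 0.428] [[ 0.997 -0.076 -0.007]
 [-0.076 -0.997  0.   ]
 [-0.007  0.    -1.   ]] [ 0.353  0.348 -0.56   2.096  0.261  0.771 -2.017]
```

step_arm --rows '[{"delta_pos": [0.2,0,0],"angular": [0,0,0],"jaw": 0},{"delta_pos": [0.15,0,0],"angular": [0,0,0],"jaw": 0},{"delta_pos": [0.15,0,0],"angular": [0,0,0],"jaw": 0},{"delta_pos": [0.2,0,0],"angular": [0,0,0],"jaw": 0},{"delta_pos": [0.25,0,0],"angular": [0,0,0],"jaw": 0},{"delta_pos": [0.25,0,0],"angular": [0,0,0],"jaw": 0},{"delta_pos": [0.25,0,0],"angular": [0,0,0],"jaw": 0},{"delta_pos": [0.2,0,0],"angular": [0,0,0],"jaw": 0}]'

```text
clock: 11.8
ee_pos: [499.9, 26.3, 103.2]
tcp_rot: [0.999, -0.039, 0.0, 0.0]
force: [-2.5, -0.5, 1.9]
opening: 0.1
gripper_force: 0.8
```

step_arm --rows '[{"delta_pos": [0.1,0,0],"angular": [0,0,0],"jaw": 0},{"delta_pos": [0.1,0,0],"angular": [0,0,0],"jaw": 0},{"delta_pos": [0.05,0,0],"angular": [0,0,0],"jaw": 0},{"delta_pos": [0,0,0],"angular": [0,0,0],"jaw": 0}]'

```text
clock: 12.2
ee_pos: [511.6, 26.1, 102.9]
tcp_rot: [0.999, -0.039, 0.0, -0.0]
force: [-0.0, -0.4, -0.3]
opening: 0.4
gripper_force: 0.0
```

step_arm --rows '[{"delta_pos": [0.06,0,0],"angular": [0,0,0],"jaw": 0},{"delta_pos": [0.04,0,0],"angular": [0,0,0],"jaw": 0},{"delta_pos": [0,0,0],"angular": [0,0,0],"jaw": 0}]'

```text
clock: 12.5
ee_pos: [514.8, 25.8, 102.7]
tcp_rot: [0.999, -0.038, -0.002, 0.0]
force: [-4.5, 0.2, 4.7]
opening: -0.0
gripper_force: 2.5
```

step_arm --rows '[{"delta_pos": [0.04,0,0],"angular": [0,0,0],"jaw": 0},{"delta_pos": [0,0,0],"angular": [0,0,0],"jaw": 0}]'

```text
clock: 12.7
ee_pos: [515.1, 25.8, 102.5]
tcp_rot: [0.999, -0.038, -0.004, 0.001]
force: [-8.1, -0.1, 6.9]
opening: -0.1
gripper_force: 4.3
```

step_arm --rows '[{"delta_pos": [0.04,0,0],"angular": [0,0,0],"jaw": 0},{"delta_pos": [0,0,0],"angular": [0,0,0],"jaw": 0}]'

```text
clock: 12.9
ee_pos: [515.3, 25.8, 102.2]
tcp_rot: [0.999, -0.038, -0.006, 0.001]
force: [-11.9, 0.5, 9.0]
opening: 0.0
gripper_force: 6.0
```

The tray met its stop: the force climbs with no further motion at x = 515. I back off, rise, and go over the light.

step_arm --rows '[{"delta_pos": [-0.4,0,0],"angular": [0,0,0],"jaw": 0},{"delta_pos": [-0.4,0,-0.5],"angular": [0,0,0],"jaw": 0},{"delta_pos": [0,0,-1],"angular": [0,0,0],"jaw": 0},{"delta_pos": [0,0,-1],"angular": [0,0,0],"jaw": 0.5},{"delta_pos": [0,0,-1],"angular": [0,0,0],"jaw": 1},{"delta_pos": [0,0,-0.4],"angular": [0,0,0],"jaw": 1}]'

```text
clock: 13.5
ee_pos: [483.3, 29.2, 303.8]
tcp_rot: [0.999, -0.038, 0.007, -0.0]
force: [0.2, -0.1, 0.9]
opening: 42.6
gripper_force: 0.0
```

```bash
python3 look.py w7 bridge tray_floor tray_front port_mark unit
```

```text
13.5 [483.3  29.2 303.8] [ 1. -0.  0. -0.] [ 0.4  0.2 -0.6  1.7  0.1  1.3 -1.9] [ 0.2 -0.1  0.9]
tray_front 0.76 [253.3 124.7] [523.5  24.3  30. ]
tray_front 0.59 [392.3 226.8] [ 401.7 -119.2   30. ]
port_mark 0.88 [427.1 192.8] [ 465.5 -115.9  104. ]
port_mark 0.58 [254.   26.7] [601.8  18.3 104. ]
unit 0.93 [255.  40.] [603.7  16.4   0. ]
unit 0.59 [394.  169.2] [ 458.4 -129.9    0. ]
```

step_arm --rows '[{"delta_pos": [0.05,0.85,0],"angular": [0,0,0],"jaw": 1},{"delta_pos": [0.05,0.85,0],"angular": [0,0,0],"jaw": 1},{"delta_pos": [0.05,0.85,0],"angular": [0,0,0],"jaw": 1},{"delta_pos": [0.05,0.85,0],"angular": [0,0,0],"jaw": 1},{"delta_pos": [0.05,0.85,0],"angular": [0,0,0],"jaw": 1},{"delta_pos": [0.05,0.85,0],"angular": [0,0,0],"jaw": 1},{"delta_pos": [0.05,0.85,0],"angular": [0,0,0],"jaw": 1},{"delta_pos": [0,0,0],"angular": [0,0,0],"jaw": 1}]'

```text
clock: 14.6
ee_pos: [471.6, -278.2, 295.0]
tcp_rot: [0.999, -0.045, -0.002, 0.002]
force: [-0.7, -0.7, 0.2]
opening: 85.6
gripper_force: 0.0
```

step_arm --rows '[{"delta_pos": [0,0,0],"angular": [0,0,0],"jaw": 1},{"delta_pos": [0,0,0],"angular": [0,0,0],"jaw": 1}]'

```text
clock: 14.8
ee_pos: [474.8, -267.8, 296.7]
tcp_rot: [0.999, -0.038, -0.001, -0.001]
force: [0.7, 0.5, 0.0]
opening: 85.6
gripper_force: 0.0
```

```bash
python3 look.py w8 light_grip light stand; python3 - <<'E'
from h import *
np.set_printoptions(precision=3,suppress=True)
o=get_obs();c=cam('wrist',o)
for q in('light','stand'):
  for m in cut_out('wrist',q)[:2]: print(q,m['score'],np.array(m['box'])*[512,384,512,384])
a=cv2.imread('pics/w7_b.png');b=cv2.imread('pics/w8_b.png')
cv2.imwrite('pics/w78.png',cv2.resize(np.hstack([a,b]),(800,300),interpolation=cv2.INTER_AREA))
E
```

```text
14.8 [ 474.8 -267.8  296.7] [ 1. -0. -0. -0.] [ 0.8  0.3 -0.4  1.5  0.1  1.3 -1.3] [0.7 0.5 0. ]
light_grip 0.95 [258.  171.1] [ 486.3 -273.5  107. ]
light_grip 0.63 [237.2 307.2] [ 360.5 -246.1  107. ]
light 0.79 [255.6 148. ] [ 486.  -272.6   15. ]
light 0.71 [244.7 236.7] [ 385.2 -253.1   15. ]
stand 0.78 [253.8 147.5] [ 483.6 -270.7    0. ]
light 0.85 [239.206 140.083 274.995 199.91 ]
light 0.82 [218.675 233.318 268.39  375.206]
stand 0.81 [211.507 109.517 299.11  200.218]
```

View pics/w78.png

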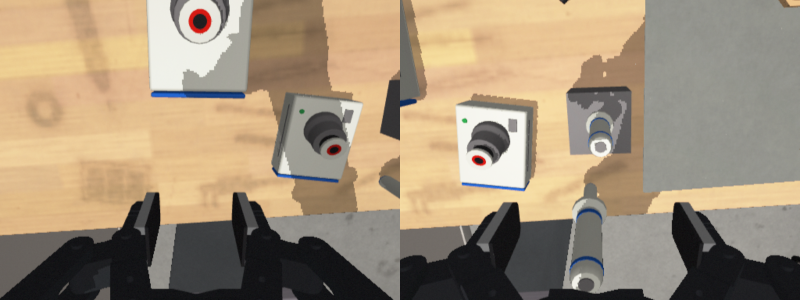

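The left view shows the tray shut. The right one shows the light in its stand at about (600,135) and the taller look-alike in front of it at (587,240). I go down over the light in the stand.

step_arm --rows '[{"delta_pos": [0.23,0.08,0],"angular": [0,0,0],"jaw": 1},{"delta_pos": [0,0,0.5],"angular": [0,0,0],"jaw": 1},{"delta_pos": [0,0,0.7],"angular": [0,0,0],"jaw": 0.8},{"delta_pos": [0,0,0.7],"angular": [0,0,0],"jaw": 0.7},{"delta_pos": [0,0,0.5],"angular": [0,0,0],"jaw": 0.6},{"delta_pos": [0,0,0.3],"angular": [0,0,0],"jaw": 0.5},{"delta_pos": [0,0,0],"angular": [0,0,0],"jaw": 0.45},{"delta_pos": [0,0,0],"angular": [0,0,0],"jaw": 0.45}]' --force 40

```text
clock: 15.9
ee_pos: [486.2, -274.4, 163.4]
tcp_rot: [0.999, -0.038, 0.0, 0.0]
force: [-0.4, -0.3, 0.7]
opening: 38.6
gripper_force: 0.0
```

```bash
python3 look.py w9 light_grip; python3 - <<'E'
from h import *
np.set_printoptions(precision=3,suppress=True)
o=get_obs();m=R.from_quat(o['tcp_rot']).as_matrix();print(o['ee_pos'],o['force'],m)
E
```

```text
15.9 [ 486.2 -274.4  163.4] [ 1. -0.  0.  0.] [ 0.8  0.5 -0.4  1.7  0.2  1.  -1.3] [-0.4 -0.3  0.7]
[ 486.842 -274.736  164.437] [ 0.297 -0.169 -0.137] [[ 0.997 -0.077  0.003]
 [-0.077 -0.997 -0.001]
 [ 0.003  0.001 -1.   ]]
```

View pics/w9_b.png

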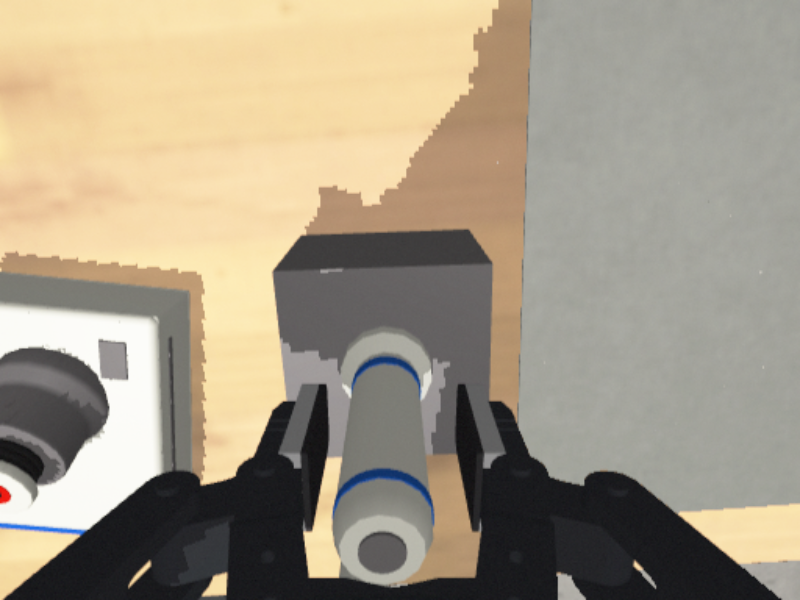

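The light stands centred between the open fingers, with its top end at (383,545). I check the offset along the pads.

```bash
python3 - <<'E'
from h import *
np.set_printoptions(precision=2,suppress=True)
o=get_obs();c=cam('wrist',o);m=R.from_quat(o['tcp_rot']).as_matrix()
for u,v,z in((383,547,146),(386,368,66),(384,490,132)):
    X=onz(c,(u*.64,v*.64),z);print(X,m.T@(X-o['ee_pos']))
E
```

```text
[ 486.11 -272.52  146.  ] [-0.96 -2.17 18.43]
[ 488.18 -272.56   66.  ] [ 0.89 -2.4  98.44]
[ 489.22 -272.8   132.  ] [ 2.13 -2.15 32.44]
```

step_arm --rows '[{"delta_pos": [0,-0.04,0.05],"angular": [0,0,0],"jaw": 0.4},{"delta_pos": [0,0,0],"angular": [0,0,0],"jaw": 0.3},{"delta_pos": [0,0,0],"angular": [0,0,0],"jaw": 0.15},{"delta_pos": [0,0,0],"angular": [0,0,0],"jaw": 0.1},{"delta_pos": [0,0,0],"angular": [0,0,0],"jaw": 0.1},{"delta_pos": [0,0,0],"angular": [0,0,0],"jaw": 0.1}]' --force 50

```text
clock: 16.6
ee_pos: [486.3, -272.4, 161.0]
tcp_rot: [0.999, -0.039, 0.0, 0.0]
force: [-1.1, 0.9, 4.7]
opening: 20.9
gripper_force: 49.0
```

```bash
python3 - <<'E'
from h import *
np.set_printoptions(precision=3,suppress=True)
o=get_obs();print(o['ee_pos'],o['force'],o['opening'],o['gripper_force'],o['tcp_rot'])
E
```

```text
[ 486.333 -272.43   161.028] [-1.064  0.93   4.673] 20.914165516760928 48.98588553071022 [ 0.999 -0.039  0.     0.   ]
```

step_arm --rows '[{"delta_pos": [0,0,-0.2],"angular": [0,0,0],"jaw": 0.1},{"delta_pos": [0,0,-0.4],"angular": [0,0,0],"jaw": 0.1},{"delta_pos": [0,0,-0.5],"angular": [0,0,0],"jaw": 0.1},{"delta_pos": [0,0,-0.6],"angular": [0,0,0],"jaw": 0.1},{"delta_pos": [0,0,-0.6],"angular": [0,0,0],"jaw": 0.1},{"delta_pos": [0,0,-0.5],"angular": [0,0,0],"jaw": 0.1},{"delta_pos": [0,0,0],"angular": [0,0,0],"jaw": 0.1}]'

```text
clock: 17.3
ee_pos: [487.7, -273.2, 304.6]
tcp_rot: [0.999, -0.039, 0.004, 0.002]
force: [0.6, -0.7, -1.6]
opening: 20.5
gripper_force: 49.1
```

step_arm --rows '[{"delta_pos": [0.08,-0.5,0],"angular": [0,0,0],"jaw": 0.1},{"delta_pos": [0.08,-0.7,0],"angular": [0,0,0],"jaw": 0.1},{"delta_pos": [0.08,-0.8,0],"angular": [0,0,0],"jaw": 0.1},{"delta_pos": [0.08,-0.8,0],"angular": [0,0,0],"jaw": 0.1},{"delta_pos": [0.08,-0.8,0],"angular": [0,0,0],"jaw": 0.1},{"delta_pos": [0.08,-0.8,0],"angular": [0,0,0],"jaw": 0.1},{"delta_pos": [0.08,-0.8,0],"angular": [0,0,0],"jaw": 0.1},{"delta_pos": [0.08,-0.77,0],"angular": [0,0,0],"jaw": 0.1}]'

```text
clock: 18.1
ee_pos: [540.3, 24.1, 298.9]
tcp_rot: [0.999, -0.039, -0.001, 0.0]
force: [0.6, -0.1, -0.8]
opening: 21.0
gripper_force: 49.0
```

step_arm --rows '[{"delta_pos": [0,0,0],"angular": [0,5,0],"jaw": 0.1},{"delta_pos": [0,0,0],"angular": [0,5,0],"jaw": 0.1},{"delta_pos": [0,0,0],"angular": [0,5,0],"jaw": 0.1},{"delta_pos": [0,0,0],"angular": [0,5,0],"jaw": 0.1},{"delta_pos": [0,0,0],"angular": [0,0,0],"jaw": 0.1},{"delta_pos": [0,0,0],"angular": [0,0,0],"jaw": 0.1}]'

```text
clock: 18.7
ee_pos: [540.2, 22.3, 299.5]
tcp_rot: [0.984, -0.038, 0.172, 0.007]
force: [-0.0, -0.2, -1.7]
opening: 20.5
gripper_force: 49.2
```

```bash
python3 look.py w10 port_mark light_tip unit; python3 - <<'E'
from h import *
np.set_printoptions(precision=3,suppress=True)
o=get_obs();m=R.from_quat(o['tcp_rot']).as_matrix();print(o['ee_pos'],o['force'],o['opening'],o['gripper_force'],'\n',m)
y=-.08;n=np.array([-.342*np.cos(y),-.342*np.sin(y),.94]);M=np.array([601.5,18.2,104])
print('err to hover30 in tool',m.T@(M+176*n-o['ee_pos']),'axis misalign',np.degrees(np.cross(m.T@n,[0,0,-1])))
E
```

```text
18.7 [540.2  22.3 299.5] [ 1.  -0.   0.2  0. ] [ 0.4  0.1 -0.6  1.8  0.2  0.9 -1.9] [-0.  -0.2 -1.7]
port_mark 0.73 [423.8 337.4] [ 467.  -117.2  104. ]
port_mark 0.66 [249.7 191.9] [600.   18.8 104. ]
light_tip 0.72 [499.3 373.8] [ 382.  -237.9   15. ]
unit 0.91 [388.1 309.1] [ 456.3 -128.2    0. ]
unit 0.7 [253.1 192.4] [601.2  15.1   0. ]
[541.763  22.514 300.439] [ 0.895 -0.134 -0.855] 20.923011781830844 49.21064883470535 
 [[ 0.937 -0.078  0.341]
 [-0.073 -0.997 -0.026]
 [ 0.342 -0.001 -0.94 ]]
err to hover30 in tool [-10.869  -0.45   29.033] axis misalign [ 0.087 -0.024  0.   ]
```

View pics/w10_b.png

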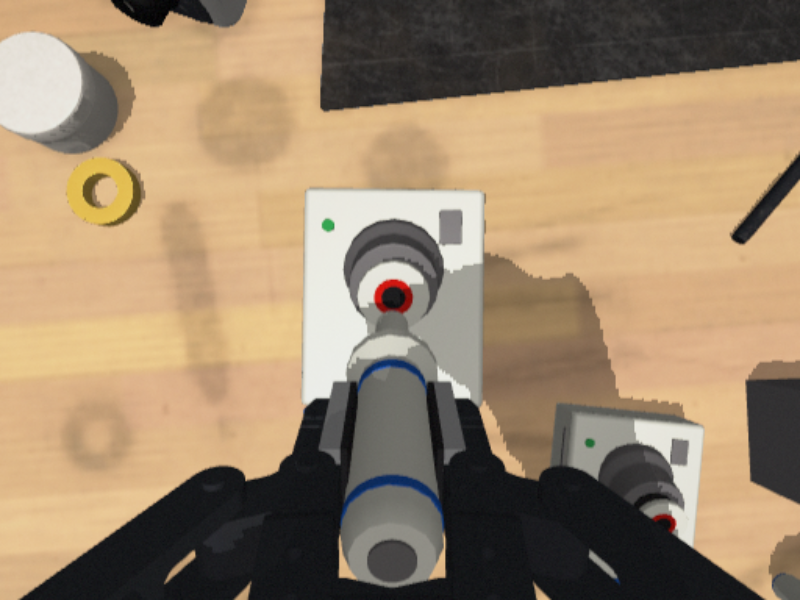

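The light hangs over the true unit. Its nose is at (392,320), the port spot at (393,297), and the unit's edges run parallel to the tool. I move onto the plate's axis and close in.

step_arm --rows '[{"delta_pos": [-0.11,-0.01,0],"angular": [0,0,0],"jaw": 0.1},{"delta_pos": [-0.11,0,0],"angular": [0,0,0],"jaw": 0.1},{"delta_pos": [0,0,0.3],"angular": [0,0,0],"jaw": 0.1},{"delta_pos": [0,0,0.3],"angular": [0,0,0],"jaw": 0.1},{"delta_pos": [0,0,0.2],"angular": [0,0,0],"jaw": 0.1},{"delta_pos": [0,0,0],"angular": [0,0,0],"jaw": 0.1},{"delta_pos": [0,0,0],"angular": [0,0,0],"jaw": 0.1}]'

```text
clock: 19.6
ee_pos: [544.3, 23.0, 259.1]
tcp_rot: [0.984, -0.038, 0.173, 0.007]
force: [-0.0, 0.4, 0.1]
opening: 20.7
gripper_force: 49.2
```

```bash
python3 look.py w11 port_mark; python3 - <<'E'
from h import *
np.set_printoptions(precision=2,suppress=True)
P=[]
F=[]
for i in range(3):
    o=get_obs();c=cam('wrist',o);P.append(o['ee_pos']);F.append(o['force']);snapshot('wrist')
m=R.from_quat(o['tcp_rot']).as_matrix();p=np.mean(P,0);print(p,np.mean(F,0),P)
y=-.08;n=np.array([-.342*np.cos(y),-.342*np.sin(y),.94])
for M in([601,18.3,104],):
    M=np.array(M);print('to contact in tool',m.T@(M+146*n-p))
for q,X in(('mark',M),('tip',p+m@[0,0,146]),('front rim',M+20*np.array([-.94,.075,-.342])),('back rim',M+20*np.array([.94,-.075,.342]))): print(q,proj(c,X)/.64)
im=cv2.imread('pics/w11.png')[130:250,180:320];cv2.imwrite('pics/w11c.png',cv2.resize(im,None,fx=5,fy=5,interpolation=cv2.INTER_CUBIC))
E
```

```text
19.6 [544.3  23.  259.1] [ 1.  -0.   0.2  0. ] [ 0.4  0.2 -0.6  1.9  0.2  0.8 -1.9] [-0.   0.4  0.1]
port_mark 0.93 [251.1 193.5] [602.5  18.7 104. ]
port_mark 0.59 [450.5 365.9] [ 467.7 -114.7  104. ]
port_mark 0.42 [250.  206.1] [593.4  20.2 104. ]
[544.64  23.07 259.88] [ 0.36 -0.15 -1.12] [array([544.63,  23.12, 259.84]), array([544.66,  23.06, 259.93]), array([544.61,  23.02, 259.88])]
to contact in tool [-0.17  0.26 19.79]
mark [393.43 306.73]
tip [392.64 321.14]
front rim [393.31 346.24]
back rim [393.56 265.13]
```

View pics/w11c.png

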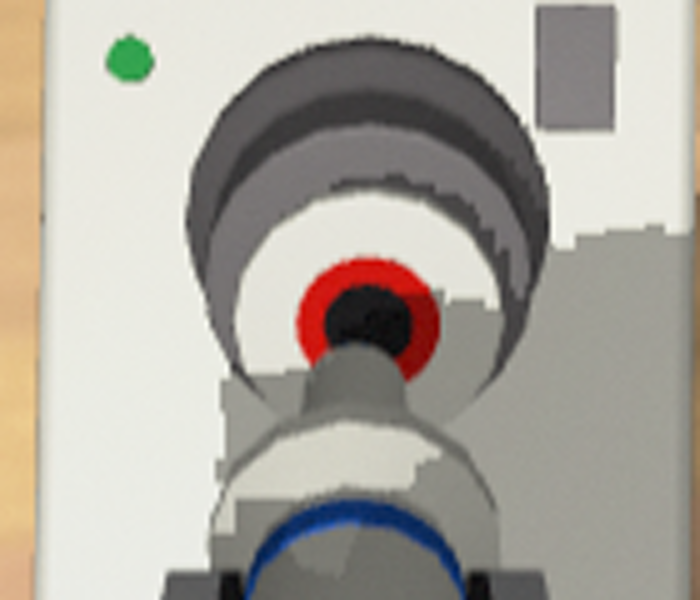

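The spot is about 2 px right of the nose axis, roughly 1.8 mm in tool y and 1 mm in x. I correct that and approach in small steps, watching the force.

step_arm --rows '[{"delta_pos": [0.02,0.035,0],"angular": [0,0,0],"jaw": 0.1},{"delta_pos": [0,0,0.15],"angular": [0,0,0],"jaw": 0.1},{"delta_pos": [0,0,0.1],"angular": [0,0,0],"jaw": 0.1},{"delta_pos": [0,0,0.05],"angular": [0,0,0],"jaw": 0.1},{"delta_pos": [0,0,0],"angular": [0,0,0],"jaw": 0.1},{"delta_pos": [0,0,0],"angular": [0,0,0],"jaw": 0.1}]'

```text
clock: 20.45
ee_pos: [550.2, 20.8, 245.1]
tcp_rot: [0.984, -0.038, 0.173, 0.007]
force: [-0.6, -0.3, -1.2]
opening: 20.9
gripper_force: 49.2
```

```bash
cat > f.py <<'E'
from h import *
np.set_printoptions(precision=2,suppress=True)
P=[];F=[]
for i in range(8):
    o=get_obs();P.append(o['ee_pos']);F.append(o['force']);im=snapshot('wrist')
m=R.from_quat(o['tcp_rot']).as_matrix();p=np.mean(P,0);f=np.mean(F,0)
y=-.08;n=np.array([-.342*np.cos(y),-.342*np.sin(y),.94]);M=np.array([602,17,104])
print(o['clock'],p,'F',f,'F.n',f@n,'sd',np.std(np.array(F)@n),'to contact in tool',m.T@(M+146*n-p),'misalign',np.degrees(np.cross(m.T@n,[0,0,-1])),o['opening'])
save('f_last',im)
E
python3 f.py
```

```text
20.8 [550.32  20.77 245.42] F [-0.09 -0.1  -1.18] F.n -1.0786463943725917 sd 0.5432673610786818 to contact in tool [ 0.34 -0.37  4.57] misalign [0.05 0.03 0.  ] 21.149862742804675
```

step_arm --rows '[{"delta_pos": [0,0,0.06],"angular": [0,0,0],"jaw": 0.1},{"delta_pos": [0,0,0.02],"angular": [0,0,0],"jaw": 0.1},{"delta_pos": [0,0,0],"angular": [0,0,0],"jaw": 0.1}]'

```text
clock: 21.15
ee_pos: [551.6, 20.5, 241.4]
tcp_rot: [0.984, -0.038, 0.173, 0.007]
force: [-1.4, -0.2, 0.8]
opening: 20.6
gripper_force: 49.3
```

```bash
python3 f.py
```

```text
21.5 [551.58  20.55 241.56] F [-0.96 -0.02 -0.11] F.n 0.2207206558466403 sd 0.6012213120733191 to contact in tool [ 0.46 -0.49  0.51] misalign [0.05 0.01 0.  ] 20.921222300087056
```

step_arm --rows '[{"delta_pos": [0,0,0.02],"angular": [0,0,0],"jaw": 0.1},{"delta_pos": [0,0,0.02],"angular": [0,0,0],"jaw": 0.1},{"delta_pos": [0,0,0],"angular": [0,0,0],"jaw": 0.1}]'

```text
clock: 21.85
ee_pos: [552.3, 20.5, 239.6]
tcp_rot: [0.984, -0.038, 0.173, 0.007]
force: [-1.0, -1.0, 1.2]
opening: 20.6
gripper_force: 49.4
```

```bash
python3 f.py
```

```text
22.2 [552.3   20.48 239.67] F [-1.06 -0.53  0.82] F.n 1.1176217077498392 sd 0.4020039994187869 to contact in tool [ 0.43 -0.5  -1.52] misalign [0.05 0.   0.  ] 20.58325907402832
```

step_arm --rows '[{"delta_pos": [0,0,0.02],"angular": [0,0,0],"jaw": 0.1},{"delta_pos": [0,0,0.02],"angular": [0,0,0],"jaw": 0.1},{"delta_pos": [0,0,0.02],"angular": [0,0,0],"jaw": 0.1},{"delta_pos": [0,0,0.01],"angular": [0,0,0],"jaw": 0.1},{"delta_pos": [0,0,0],"angular": [0,0,0],"jaw": 0.1},{"delta_pos": [0,0,0],"angular": [0,0,0],"jaw": 0.1}]'

```text
clock: 22.85
ee_pos: [553.5, 20.4, 236.4]
tcp_rot: [0.984, -0.038, 0.174, 0.007]
force: [-1.7, -1.0, 1.9]
opening: 20.4
gripper_force: 49.6
```

```bash
sed -i 's/range(8)/range(16)/' f.py; python3 f.py; python3 -c "
import cv2
im=cv2.imread('pics/f_last.png')[130:250,180:320];cv2.imwrite('pics/fc.png',cv2.resize(im,None,fx=5,fy=5,interpolation=cv2.INTER_CUBIC))"
```

```text
23.6 [553.5   20.41 236.4 ] F [-1.88 -0.37  2.1 ] F.n 2.601289433033992 sd 0.48257169878955436 to contact in tool [ 0.42 -0.48 -5.  ] misalign [0.05 0.01 0.  ] 20.75520710341819
```

View pics/fc.png

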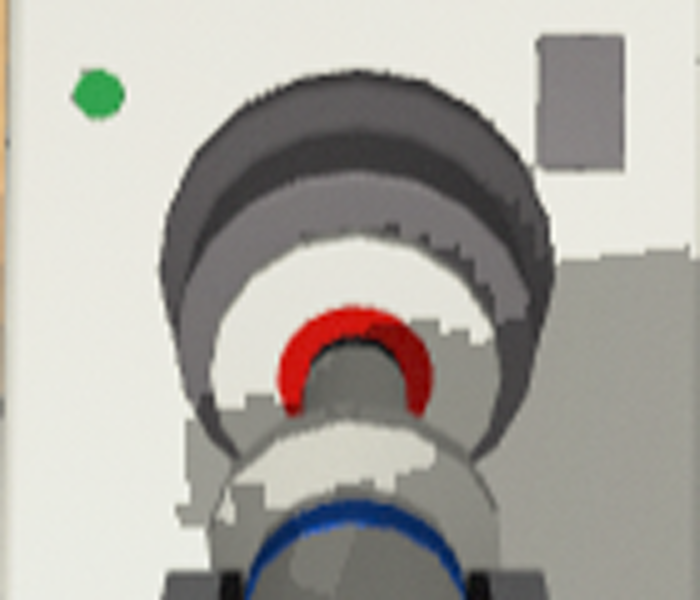

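The nose tip covers the black spot and is centred in the red ring at (356,375). The net force is about 3.7 N and the sink about 5 mm, so the plate is mid-travel. I hand the job in.

```bash
python3 -c "
from plant import ticket
print(ticket.sign_off())"
```

```text
the job is handed in; nothing more can be done
None
```

The job is handed in: the bridge is in the shut tray, and the arm still holds the light square on the port spot with about 3.7 N, the plate sunk about 5 of its 10 mm; the judgement itself was not shown.

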